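# Put a rinsed bottle on the glassware dryer and give it air

## Robot

A 6-joint arm with a two-finger parallel gripper is mounted at the origin on the work surface. World frame = base frame: x ahead of the robot, y to its left, z up, the work surface at z = 0. Lengths are in m, angles in rad, forces in N, time in s.
With the tool pointing down it reaches from about 0.35 to 0.975 m from the base axis. Payload 4.9 kg.
Tool frame: the origin (TCP) lies on the mounting face of the last link; the fingertips stand 173 mm ahead of it and the grasp point (between the pads) lies 155 mm ahead of it (finger_overhang is the distance from the TCP to the fingertips, in m); z points along the fingers, y is the line along which they close (so a half turn about z gives the same grasp; the last joint's range is limited). The gripper opens to 85 mm and grips with 20 to 120 N. Pads are 22 mm wide; open, the fingers measure 114 mm over their backs; the gripper's body (76 mm by 85 mm) begins 54 mm behind the grasp point. The pads swing forward as they close: fully open they stand 13 mm farther back than shut.
Start: joints at [1.043, 0.053, 1.613, -0, 1.476, -0.119], TCP at [0.248, 0.573, 0.405] pointing down, gripper open.
Joint ranges: [-3.01, 3.01], [-1.01, 2.22], [0.06, 2.58], [-1.02, 4.17], [0.09, 2.62], [-3.14, 3.14]. Speed limits (rad/s): [2.57, 2.57, 3.14, 3.14, 3.14, 3.14].

## Interface

Orientations are given as a rotation vector (axis times angle).
In Python, from workcell import sense, capture, camera_model, sign_off, finger_overhang gives the robot as it stands.
- The arm moves only by the tool send_rows, never from a script. Its argument "moves" is a list of rows, each a list of 7 numbers: the turn, a rotation vector about the world's x, y, z in degrees, then the shift along the world's x, y, z in m, then the opening, from -1 (shut) to 1 (fully open). A call has 1 to 8 rows; each row is the pose to reach, as a shift and turn from the pose commanded when the call began; what a row does not reach only later rows make up. A row lasts 1/10 s, in which the tool goes at most 50 mm and 8.59 degrees, less where a joint would pass 70% of its speed; a pose out of reach is approached as far as the arm can. A call with a gripper value outside its range is refused whole. The fingers move at their own pace and stop on an object; "force" is the grip in N (left out, the last holds). Time passes only in rows, so rows that repeat a pose let the fingers close. It gives the time, the measured TCP pose, the force, the opening and the grip force at its end, in the units of the state.
- sense(): the state, without advancing time (a new reading comes with each control period).
- capture(name): name is "scene" or "side" or "wrist"; returns (picture, depth): 420x560x3 uint8, red, green, blue; 420x560 float32, m along the optical axis (not along the pixel's ray), 0 where there is no reading.
- camera_model(name): a dict with "mtx" (3x3 intrinsics, pixels), "rvec" (rotation vector, rad) and "tvec" (3), from world to camera coordinates, as OpenCV has them. Camera axes: x right, y down, z forward; pixel columns grow to the right and rows downward; lengths in m; the calibration is good to about 2 mm. A picture is of the moment at which its call begins: read the wrist's pose just before it. camera_model takes no time and is no camera call; for the wrist camera it gives the pose at the moment of the call.
- sign_off(): hands the job in; it is judged then, once.
The state is a dict: "clock": time; "qpos": joint angles; "joint_velocities": joint speeds; "joint_torque": joint torques, N m; "eef_pos": TCP position; "tool_rot": TCP orientation; "contact_force": force on the tool from outside, world axes, zero at the start; "wrist_torque": the same for the moment, N m; "width": finger opening in m; "finger_force": force on a finger pad.
Only numpy, scipy, OpenCV 4.12 (cv2) and the standard library are available. Lean on these libraries where they do the work, as an engineer would, in place of code of your own. Each camera call takes 0.05 s, during which the arm holds its last target. There are 200 camera calls.

## Task

Set the rinsed square amber bottle upside down on the dryer's one empty drying peg, lowering it (not dropping it) until its mouth rests on the white disc at the foot of the peg, and let go. Then slide the black air selector all the way to its end stop on the side of that peg, so that the air goes to that bank. Do not disturb the three vessels that are already drying.

Things in the scene. Friction and masses are not known exactly. Their poses are not given: they have to be found in the camera images.
- bottle: Empty square amber bottle, no cap, 120 mm long, about 120 g, lying on a flat side. Body 50 x 50 mm, 98 long, 4 walls, hollow; round neck 38 outside, 30 inside, 22 long. Origin: middle of the side it lies on. x axis points to the mouth, z up as it lies; long axis 25 above the origin. Base at x = -60, square body ends at x = +38, rim at x = +60. Inside free for 116 from the rim.
- bottle_mouth (a point): Centre of the bottle's mouth, in the plane of the rim; x points out of the mouth, axes as bottle. Fingers across the flat sides within 40 mm of the base, slanting 45 degrees towards the mouth, can turn the bottle mouth down without the tool going level.
- peg: The one empty drying peg, fixed on the dryer's front row, left or right (the other three carry vessels). Upright steel tube 12 mm thick with a blue tip 15 mm wide; a white cone at its foot, 24 wide, 20 high, centres a mouth; below it a white disc 52 wide, 6 thick. Tip 62 above the disc's top. Origin: centre of the disc's underside, on the deck 95 above the bench; z up.
- peg_seat (a point): Centre of the top face of that peg's white disc, where the rim of the bottle comes to rest; 101 mm above the bench; z up.
- dryer: Glassware dryer with two banks of pegs, fixed: 260 mm deep (x), 320 mm wide (y). Origin: centre of its footprint on the bench; x from its front (robot side) to its back, y to the left seen from the robot. White front ledge x -130 to -50, 50 high; steel deck x -50 to +130, 95 high. Front row of pegs at x = +15, y = +80 (left) and -80 (right); rear row at x = +100, y = +38 and -38.
- selector_top (a point): Centre of the top of the air selector's grip: upright black block with a red line, 22 (x) x 26 (y) x 36 mm high on a 5 high steel slide 36 long; top 40 above the ledge, 90 above the bench. Slides along the dryer's y in a slot at dryer x = -90 between end stops 5 high; axes as dryer. Nothing else stands on the ledge.
- selector (a joint): Position of the air selector along the dryer's y, m: 0 at the middle (shut), +0.06 at the left end stop (all air to the left bank, y > 0), -0.06 at the right end stop (all air to the right bank, y < 0). It slides stiffly (about 2 N) and stays where it is left.
- beaker: Glass beaker, 46 in diameter and 70 mm high, standing mouth down over the other peg of the dryer's front row. Origin: centre of its rim, at the top of its peg's disc, 101 mm above the bench.
- tub: White round tub, 50 in diameter at the mouth and 75 mm high, mouth down over the left peg of the rear row. Origin: centre of its rim, 101 mm above the bench.
- flask: Small conical glass flask, 60 in diameter at its base and 34 at its mouth, 78 mm high, mouth down over the right peg of the rear row. Origin: centre of its rim, 101 mm above the bench.
Things that resemble listed ones, but are neither listed nor needed, are in the scene too. Leave any purple or yellow look-alike of the bottle alone.

How it is judged:
On the way, in this order (a step that is already met when the one before it is completed fails the run):
1. the bottle stands upside down on the empty peg, its rim on the white disc, and is let go (angle between bottle's own x axis and vertical above 3 rad and horizontal distance between bottle_mouth and peg_seat below 0.008 m and z of bottle_mouth in the frame of peg_seat below 0.005 m and contact force between the fingers and bottle below 0.1 N and linear speed of bottle below 0.03 m/s), for 0.2 s.
2. after that, the air selector is at its end stop on the side of the bottle's peg (((y of peg_seat in the frame of dryer above 0 m and value of joint selector above 0.057 m) or (y of peg_seat in the frame of dryer below 0 m and value of joint selector below -0.057 m))), for 0.2 s.
At the end, for the whole second after the job is handed in: Bottle at rest, upside down on the peg that was empty: within 0.14 rad of vertical, mouth within 8 mm of the peg axis, rim within 5 mm of the white disc. Selector within 3 mm of its end stop on that peg's side (left peg: left stop; right peg: right stop) (angle between bottle's own x axis and vertical above 3 rad and horizontal distance between bottle_mouth and peg_seat below 0.008 m and z of bottle_mouth in the frame of peg_seat below 0.005 m and linear speed of bottle below 0.02 m/s and ((y of peg_seat in the frame of dryer above 0 m and value of joint selector above 0.057 m) or (y of peg_seat in the frame of dryer below 0 m and value of joint selector below -0.057 m))); the robot touches nothing.
It fails at once if the bottle is dropped onto the peg from more than 20 mm above its disc (angle between bottle's own x axis and vertical above 2.5 rad and horizontal distance between bottle_mouth and peg_seat below 0.03 m and z of bottle_mouth in the frame of peg_seat above 0.02 m and contact force between the fingers and bottle below 0.05 N).
It fails at once if a vessel that was already drying is shifted more than 15 mm or tipped (distance of any of beaker, tub, flask from where it was at the start of the episode above 0.015 m or angle between any of beaker, tub, flask's own z axis and vertical above 0.3 rad).
It also fails if it takes over 58 s, if anything falls off the work surface, if the arm or the gripper's body presses on something with over 40 N, if the wrist force passes 120 N, or if a joint passes its speed limit or range.

## Working session

There is one attempt and no reset: what is moved stays moved. The work goes in short steps, Python scripts to look and compute and a tool call to move; the robot and the scene stay as the last step left them, time stands still between calls to the robot, and variables do not carry over. Pictures are saved under pics/ and viewed, at most 11 in all, crops included, and the job is handed in when it is done.

Besides the shell and the picture viewer there is one more tool, called after "Request:" as name(argument=value, ...) on one line, values as JSON. send_rows: Moves the arm, as the interface text tells. Its arguments: {"type":"object","properties":{"moves":{"type":"array"},"force":{"type":"number"}},"required":["moves"]}

```bash
mkdir -p pics; ls
cat > h.py <<'E'
import numpy as np, cv2
from workcell import *
def cam(n):
    m=camera_model(n); R=cv2.Rodrigues(np.array(m["rvec"],float))[0]; return np.array(m["mtx"],float),R,np.array(m["tvec"],float).ravel()
def pts(d,c):  # world points for depth image
    K,R,t=c; v,u=np.indices(d.shape); P=np.stack([(u-K[0,2])/K[0,0]*d,(v-K[1,2])/K[1,1]*d,d],-1); return (P-t)@R
def ray(u,v,c,z):
    K,R,t=c; o=-R.T@t; w=R.T@np.array([(u-K[0,2])/K[0,0],(v-K[1,2])/K[1,1],1]); return o+w*(z-o[2])/w[2]
def proj(p,c):
    K,R,t=c; q=K@(R@np.array(p)+t); return q[:2]/q[2]
E
python3 - <<'E'
from h import *
s=sense(); print(s)
print(finger_overhang)
for n in("scene","side"):
    c=cam(n); im,d=capture(n); np.savez(n+"0.npz",im=im,d=d); cv2.imwrite(f"pics/{n}0.png",im[...,::-1]); print(n,-c[1].T@c[2])
E
```

```text
pics
{'clock': 0.0, 'qpos': array([ 1.04297409e+00,  5.33508660e-02,  1.61430867e+00, -1.17869734e-05,
        1.47598257e+00, -1.19013690e-01]), 'joint_velocities': array([-0.00015183,  0.00017489, -0.00185869, -0.0003499 , -0.00229277,
       -0.00045422]), 'joint_torque': array([-7.09919914e-05, -3.93683124e+01, -3.70178461e+01, -9.67062351e-05,
        7.09698055e-03,  3.15658633e-05]), 'eef_pos': array([0.24831848, 0.57325674, 0.4034576 ]), 'tool_rot': array([-6.37560654e-01, -3.07556325e+00,  3.05759495e-03]), 'contact_force': array([-0.26535028, -0.29444239, -0.41748047]), 'wrist_torque': array([-0.05766032,  0.0240088 , -0.02596317]), 'finger_force': 0.0, 'width': 0.08528627075996066}
0.1734
scene [ 1.28131325 -0.2986237   0.69321152]
side [ 0.42998502 -0.85819525  0.75027594]
```

View pics/scene0.png

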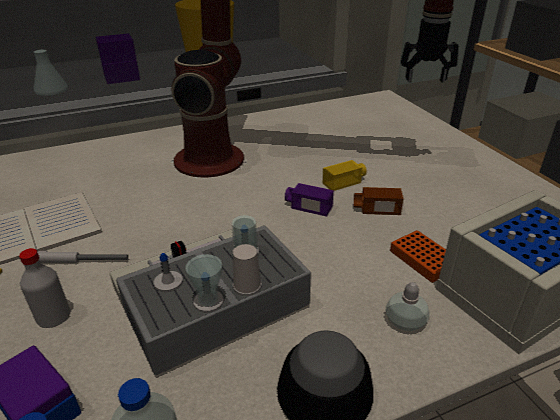

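View pics/side0.png

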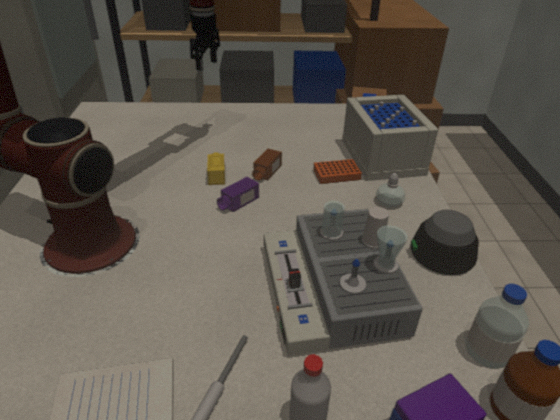

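The side view shows the amber bottle at (267,165) with its neck at the lower left. The purple (238,195) and yellow (216,168) look-alikes are beside it. The empty peg, with its blue tip, is at (355,265) on the front right. The selector, black with red, is at (293,278). In the scene view the bottle is at (380,201) and the empty peg at (165,265). Next I'll measure these.

```bash
cat > m.py <<'E'
from h import *
for n in("scene","side"):
    z=np.load(n+"0.npz"); im,d=z["im"],z["d"]; c=cam(n); P=pts(d,c); ok=d>0
    hsv=cv2.cvtColor(im,cv2.COLOR_RGB2HSV)
    # bottle: box region
    x0,x1,y0,y1=(350,410,180,220) if n=="scene" else (245,290,145,185)
    m=np.zeros(d.shape,bool); m[y0:y1,x0:x1]=True
    b=m&ok&(P[...,2]>0.008)&(P[...,2]<.07)
    Q=P[b]; print(n,"bottle n",len(Q),"zpct",np.percentile(Q[:,2],[5,50,90,98]))
    top=Q[Q[:,2]>.044]; print(" top",len(top),top[:,:2].mean(0),cv2.minAreaRect(top[:,:2].astype(np.float32)*1000), cv2.minAreaRect(Q[:,:2].astype(np.float32)*1000))
    # blue tip
    reg=(150,185,245,290) if n=="scene" else (335,375,250,295)
    m=np.zeros(d.shape,bool); m[reg[2]:reg[3],reg[0]:reg[1]]=True
    bl=m&(hsv[...,0]>100)&(hsv[...,0]<130)&(hsv[...,1]>110)
    v,u=np.nonzero(bl); print(" tip px",u.mean(),v.mean(),len(u),v.min(),v.max(),"ray@.158",ray(u.mean(),v.mean(),c,.158), "depth",np.median(P[bl&ok],0))
    w=m&ok&(abs(P[...,2]-.101)<.003)&(hsv[...,1]<60)&(hsv[...,2]>130)
    v,u=np.nonzero(w); print(" disc",len(u), P[w].mean(0) if len(u) else 0)
    # dryer
    near=ok&(P[...,0]>.3)&(P[...,0]<.95)&(P[...,1]>-.45)&(P[...,1]<.25)
    for h in(.05,.095):
        k=near&(abs(P[...,2]-h)<.004); k=cv2.morphologyEx(k.astype(np.uint8),cv2.MORPH_OPEN,np.ones((3,3)))
        nn,l,st,_=cv2.connectedComponentsWithStats(k); i=1+st[1:,4].argmax(); print(" h",h,st[i],cv2.minAreaRect(P[l==i][:,:2].astype(np.float32)*1000))
    # selector
    k=near&(P[...,2]>.082)&(P[...,2]<.097)&(hsv[...,2]<75)
    reg=(165,192,235,262) if n=="scene" else (282,305,262,292)
    m=np.zeros(d.shape,bool); m[reg[2]:reg[3],reg[0]:reg[1]]=True
    S=P[m&ok&(P[...,2]>.083)&(P[...,2]<.096)]; print(" sel",len(S),S.mean(0) if len(S) else 0)
    zc=(slice(reg[2],reg[3]),slice(reg[0],reg[1]))
    if n=="side":
        a=im[225:345,235:425]; bt=im[140:215,200:295]
        cv2.imwrite("pics/crop1.png",np.vstack([cv2.resize(a,(760,480),interpolation=2)[:,:,::-1]]))
E
python3 m.py
```

```text
scene bottle n 1106 zpct [0.0110889  0.04082543 0.04983362 0.05099157]
 top 475 [0.44415171 0.33056431] ((439.1092834472656, 325.66363525390625), (114.22422790527344, 55.5729866027832), 61.14698791503906) ((393.1392822265625, 343.66815185546875), (121.32929229736328, 158.69374084472656), 65.1820068359375)
 tip px 166.3013698630137 255.82191780821918 73 245 270 ray@.158 [ 0.60836391 -0.23681101  0.158     ] depth [ 0.60799076 -0.24095044  0.15526156]
 disc 70 [ 0.61104867 -0.24373165  0.10061112]
 h 0.05 [293 183  39  18 405] ((363.9880065917969, 172.5769805908203), (98.34766387939453, 54.71820068359375), 44.78352737426758)
 h 0.095 [ 117  226  194  117 7624] ((619.1905517578125, -158.7127685546875), (182.736083984375, 319.7348327636719), 8.136571884155273)
 sel 237 [ 0.52554669 -0.20160081  0.09172173]
side bottle n 719 zpct [0.01319332 0.04903042 0.05312762 0.05427152]
 top 418 [0.42920622 0.30249719] ((420.50634765625, 284.1034851074219), (214.96617126464844, 57.399017333984375), 68.21797943115234) ((420.2921142578125, 284.1920471191406), (214.95030212402344, 58.07072830200195), 68.15182495117188)
 tip px 355.8235294117647 262.70588235294116 34 259 266 ray@.158 [ 0.60389272 -0.2424021   0.158     ] depth [ 0.60397405 -0.24370183  0.15868779]
 disc 4 [ 0.60678663 -0.25544055  0.10208716]
 h 0.05 [ 263  230   69  113 3708] ((488.7101745605469, -175.2810821533203), (84.66523742675781, 321.9605712890625), 9.12275218963623)
 h 0.095 [ 297  209  125  113 6708] ((616.580322265625, -157.0882110595703), (180.0201873779297, 322.6788024902344), 8.326957702636719)
 sel 118 [ 0.49160631 -0.20130322  0.08936486]
```

View pics/crop1.png

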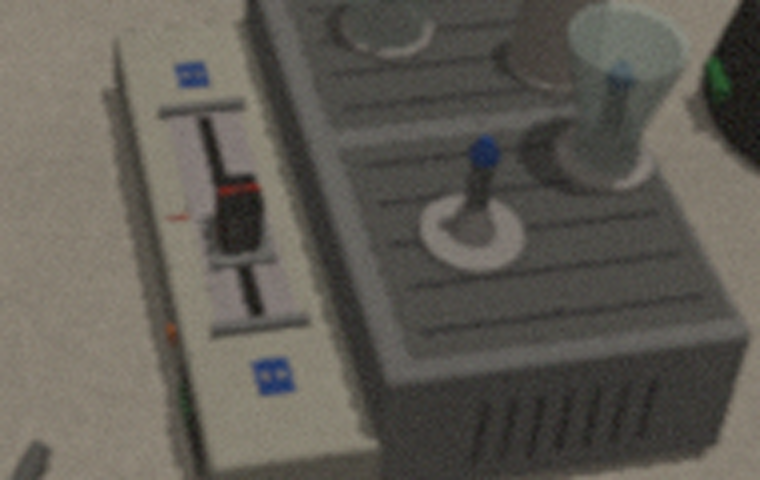

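The crop confirms that the empty peg is the right front one, so the selector has to go towards -y, the lower stop in this view. Dryer yaw is about 8.2°. Next I'll refine the bottle pose.

Run:
```python
from h import *
for n in("scene","side"):
    z=np.load(n+"0.npz"); im,d=z["im"],z["d"]; c=cam(n); P=pts(d,c)
    hsv=cv2.cvtColor(im,cv2.COLOR_RGB2HSV)
    x0,x1,y0,y1=(345,415,180,222) if n=="scene" else (245,292,145,185)
    m=np.zeros(d.shape,bool); m[y0:y1,x0:x1]=True
    a=m&(hsv[...,0]<14)&(hsv[...,1]>110); k=cv2.morphologyEx(a.astype(np.uint8),cv2.MORPH_CLOSE,np.ones((7,7)))>0
    Q=P[k&(d>0)]; T=Q[(Q[:,2]>.045)&(Q[:,2]<.056)]
    print(n,k.sum(),len(T),cv2.minAreaRect(T[:,:2].astype(np.float32)*1000),cv2.boxPoints(cv2.minAreaRect(T[:,:2].astype(np.float32)*1000)))
    N=Q[(Q[:,2]<.046)&(Q[:,2]>.03)]; print(N[:,:2].min(0),N[:,:2].max(0))
    print(" px",cv2.minAreaRect(np.argwhere(k)[:,::-1].astype(np.float32)))
c=cam("wrist"); s=sense(); print("wrist cam",-c[1].T@c[2]-s["eef_pos"],"axis",c[1][2], "K",c[0][0,0])
```

```text
scene 975 449 ((439.24896240234375, 325.9171447753906), (109.8877944946289, 55.5729866027832), 61.14698791503906) [[388.3979  291.20273]
 [437.07208 264.38516]
 [490.10004 360.63156]
 [441.42584 387.44913]]
[0.3943507  0.26306962] [0.48742797 0.36384044]
 px ((378.2911376953125, 200.5121307373047), (49.16566848754883, 26.64354705810547), 2.385944128036499)
side 489 287 ((435.60498046875, 321.55169677734375), (119.30240631103516, 47.56494903564453), 62.879112243652344) [[387.24432 279.30106]
 [429.57935 257.61765]
 [483.96564 363.80234]
 [441.6306  385.48575]]
[0.40058652 0.26394913] [0.4807593  0.36344692]
 px ((264.6149597167969, 163.9815673828125), (19.79422378540039, 34.60496139526367), 27.758541107177734)
wrist cam [-0.07303274  0.03203242 -0.03135136] axis [ 0.28341693 -0.12624376 -0.95065102] K 306.0517094444651
```

Request:
send_rows(moves=[[0, 0, 0, 0.19, -0.25, 0, 1], [0, 0, 0, 0.19, -0.25, 0, 1], [0, 0, 0, 0.19, -0.25, 0, 1], [0, 0, 0, 0.19, -0.25, 0, 1], [0, 0, 0, 0.19, -0.25, 0, 1], [0, 0, 0, 0.19, -0.25, 0, 1], [0, 0, 0, 0.19, -0.25, 0, 1], [0, 0, 0, 0.19, -0.25, 0, 1]])

```text
clock: 0.9
eef_pos: [0.4394, 0.322, 0.4043]
tool_rot: [-0.643, -3.074, 0.001]
contact_force: [-0.2, 0.3, 0.1]
width: 0.0855
finger_force: 0.0
```

```bash
cat > b.py <<'E'
from h import *
s=sense(); print(s["clock"],s["eef_pos"],s["qpos"])
c=cam("wrist"); im,d=capture("wrist"); cv2.imwrite("pics/wrist1.png",im[...,::-1]); P=pts(d,c)
hsv=cv2.cvtColor(im,cv2.COLOR_RGB2HSV)
a=((hsv[...,0]<14)&(hsv[...,1]>110)&(np.hypot(P[...,0]-.438,P[...,1]-.325)<.1)).astype(np.uint8)
a=cv2.morphologyEx(a,cv2.MORPH_CLOSE,np.ones((25,25)))
n,l,st,_=cv2.connectedComponentsWithStats(a); i=1+st[1:,4].argmax(); k=l==i
Q=P[k&(d>0)]; T=Q[(Q[:,2]>.045)&(Q[:,2]<.056)]
print("st",st[i],"top z",np.median(T[:,2]),cv2.minAreaRect(T[:,:2].astype(np.float32)*1000)); 
R=cv2.minAreaRect(Q[Q[:,2]>.02][:,:2].astype(np.float32)*1000); print("all",R); print(cv2.boxPoints(R))
th=np.deg2rad(242)
for deg in (240,242,244):
    th=np.deg2rad(deg);q=Q[Q[:,2]>.02][:,:2]; al=q@[np.cos(th),np.sin(th)]; ac=q@[-np.sin(th),np.cos(th)]; t=T[:,:2]@[-np.sin(th),np.cos(th)]
    print(deg,np.percentile(al,[.3,99.7]),np.percentile(t,[1,99]))
E
python3 b.py
```

```text
0.9 [0.4393693  0.32202332 0.4042522 ] [ 4.95820448e-01 -1.39136022e-01  1.79959433e+00  1.26596232e-04
  1.48189744e+00 -6.62520913e-01]
st [ 230  156  110   56 2726] top z 0.049445307276349444 ((440.79498291015625, 333.9537048339844), (97.01553344726562, 50.40132522583008), 63.42816925048828)
all ((436.2592468261719, 324.7529296875), (117.92515563964844, 50.2961540222168), 63.03760528564453)
[[387.11072 283.60162]
 [431.93988 260.79706]
 [485.40778 365.90424]
 [440.5786  388.7088 ]]
240 [-0.55739355 -0.44037683] [0.18857077 0.2397959 ]
242 [-0.54966687 -0.43283949] [0.20725663 0.256939  ]
244 [-0.54090838 -0.42451855] [0.22461459 0.27450825]
```

View pics/wrist1.png

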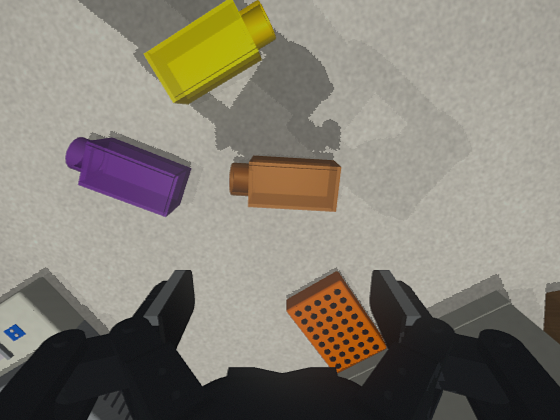

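The wrist view shows the bottle at (290,184), with its mouth to the left and its base at (340,185). The purple bottle (130,178) and yellow bottle (210,50) are clear of it. I'll compute the grasp pose and check for obstacles on the base side.

```bash
cat > g.py <<'E'
from h import *
from scipy.spatial.transform import Rotation as Ro
a=np.deg2rad(243.2); m=np.array([np.cos(a),np.sin(a),0]); Z=np.array([0,0,1.])
C=np.array([.4363,.3248,0])
def pose(m,up,g):  # bottle x=m, bottle z=up
    tz=(m-up)/2**.5; xt=(up+m)/2**.5; R=np.column_stack([xt,np.cross(tz,xt),tz]); return R,g-.155*tz
R1,p1=pose(m,Z,C-.035*m+.029*Z)
E
python3 - <<'E'
from g import *
s=sense(); R0=Ro.from_rotvec(s["tool_rot"]).as_matrix()
print("yaw part",np.rad2deg(Ro.from_matrix(R1@R0.T).as_rotvec()),"shift",p1-s["eef_pos"],p1,R1[:,1])
for n in("scene","side"):
    z=np.load(n+"0.npz"); P=pts(z["d"],cam(n))[z["d"]>0]
    for h in(.06,.1,.15):
        q=P[(P[:,2]>h)&(P[:,2]<.3)&(P[:,1]>.3)&(P[:,1]<.8)&(P[:,0]>.45)&(P[:,0]<.9)]; print(n,h,len(q),np.percentile(q[:,:],[1,50],axis=0).round(3).tolist() if len(q) else 0)
E
```

```text
yaw part [-16.72860867  46.39081689  81.86949976] shift [ 0.06292848  0.13068143 -0.26569094] [0.50149759 0.45386929 0.13860155] [-0.89258582  0.45087754  0.        ]
scene 0.06 5279 [[0.716, 0.301, 0.139], [0.794, 0.392, 0.15]]
scene 0.1 5266 [[0.716, 0.301, 0.139], [0.794, 0.392, 0.15]]
scene 0.15 2640 [[0.712, 0.301, 0.15], [0.771, 0.388, 0.158]]
side 0.06 3135 [[0.703, 0.301, 0.063], [0.789, 0.429, 0.152]]
side 0.1 2535 [[0.703, 0.301, 0.103], [0.795, 0.424, 0.153]]
side 0.15 1936 [[0.708, 0.302, 0.15], [0.808, 0.428, 0.155]]
```

Request:
send_rows(moves=[[-17, 46, 82, 0.095, 0.195, -0.1, 1], [-17, 46, 82, 0.095, 0.195, -0.1, 1], [-17, 46, 82, 0.095, 0.195, -0.1, 1], [-17, 46, 82, 0.095, 0.195, -0.1, 1], [-17, 46, 82, 0.095, 0.195, -0.1, 1], [-17, 46, 82, 0.095, 0.195, -0.1, 1], [-17, 46, 82, 0.095, 0.195, -0.1, 1], [-17, 46, 82, 0.095, 0.195, -0.1, 1]])

```text
clock: 1.75
eef_pos: [0.5315, 0.5211, 0.3032]
tool_rot: [0.848, -2.466, 0.422]
contact_force: [0.5, 0.7, -0.3]
width: 0.0858
finger_force: 0.0
```

```bash
cat > d1.py <<'E'
from g import *
s=sense(); R0=Ro.from_rotvec(s["tool_rot"]).as_matrix(); tz=R1[:,2]
print(s["clock"],s["qpos"].round(3),s["eef_pos"].round(4),s["contact_force"].round(1),s["width"])
print("turn",np.rad2deg(Ro.from_matrix(R1@R0.T).as_rotvec()).round(2)); print("pre",(p1-.1*tz-s["eef_pos"]).round(4),"grasp",(p1-s["eef_pos"]).round(4))
E
python3 d1.py
```

```text
1.75 [ 0.691  0.542  1.224 -0.119  1.957 -1.553] [0.5315 0.5211 0.3032] [ 0.5  0.7 -0.3] 0.08577609065516043
turn [-4.75 13.01 22.24]
pre [ 0.0019 -0.0041 -0.0938] grasp [-0.03   -0.0672 -0.1646]
```

Request:
send_rows(moves=[[-4.75, 13, 22.2, 0.002, -0.004, -0.094, 1], [-4.75, 13, 22.2, 0.002, -0.004, -0.094, 1], [-4.75, 13, 22.2, 0.002, -0.004, -0.094, 1], [-4.75, 13, 22.2, 0.002, -0.004, -0.094, 1], [-4.75, 13, 22.2, 0.002, -0.004, -0.094, 1], [-4.75, 13, 22.2, 0.002, -0.004, -0.094, 1]])

```text
clock: 2.35
eef_pos: [0.5353, 0.5158, 0.2129]
tool_rot: [1.261, -2.077, 0.523]
contact_force: [0.3, -0.2, 0.6]
width: 0.0856
finger_force: 0.0
```

```bash
python3 d1.py
```

```text
2.35 [ 0.705  0.665  1.23  -0.296  1.968 -1.968] [0.5353 0.5158 0.2129] [ 0.3 -0.2  0.6] 0.08555609843647327
turn [-0.27  0.5   0.55]
pre [-0.0019  0.0012 -0.0036] grasp [-0.0338 -0.0619 -0.0743]
```

Request:
send_rows(moves=[[-0.2, 0.4, 0.5, -0.012, -0.021, -0.026, 1], [-0.2, 0.4, 0.5, -0.023, -0.042, -0.05, 1], [-0.2, 0.4, 0.5, -0.03, -0.055, -0.065, 1], [-0.2, 0.4, 0.5, -0.033, -0.062, -0.072, 1], [-0.2, 0.4, 0.5, -0.033, -0.062, -0.072, 1], [-0.2, 0.4, 0.5, -0.033, -0.062, -0.072, 1]])

```text
clock: 2.95
eef_pos: [0.5033, 0.4533, 0.1406]
tool_rot: [1.268, -2.064, 0.525]
contact_force: [-0.4, -0.1, 0.7]
width: 0.0855
finger_force: 0.0
```

```bash
python3 d1.py
```

```text
2.95 [ 0.67   0.623  1.432 -0.31   1.812 -1.962] [0.5033 0.4533 0.1406] [-0.4 -0.1  0.7] 0.08551613571450797
turn [-0.02  0.04  0.05]
pre [0.0301 0.0637 0.0687] grasp [-0.0018  0.0006 -0.002 ]
```

Within 3 mm of the grasp pose, so I'll close.

Request:
send_rows(moves=[[0, 0, 0, -0.001, 0, -0.001, 0.3], [0, 0, 0, -0.001, 0, -0.001, 0.2], [0, 0, 0, -0.001, 0, -0.001, 0], [0, 0, 0, -0.001, 0, -0.001, -0.3], [0, 0, 0, -0.001, 0, -0.001, -0.6], [0, 0, 0, -0.001, 0, -0.001, -1], [0, 0, 0, -0.001, 0, -0.001, -1], [0, 0, 0, -0.001, 0, -0.001, -1]], force=45)

```text
clock: 3.75
eef_pos: [0.5018, 0.453, 0.1386]
tool_rot: [1.268, -2.061, 0.525]
contact_force: [1.4, 4.3, 4.8]
width: 0.0493
finger_force: 47.6
```

```bash
python3 d1.py; python3 -c "
from h import *
print(sense()['finger_force'])
im,d=capture('side'); cv2.imwrite('pics/s2.png',cv2.resize(im[80:220,170:350],(720,560))[...,::-1])"
```

```text
3.75 [ 0.671  0.624  1.435 -0.309  1.81  -1.961] [0.5018 0.453  0.1386] [1.4 4.3 4.8] 0.049343183789156905
turn [ 0.04 -0.05  0.02]
pre [0.0316 0.064  0.0707] grasp [-0.0003  0.0009 -0.    ]
47.61545696295798
```

View pics/s2.png

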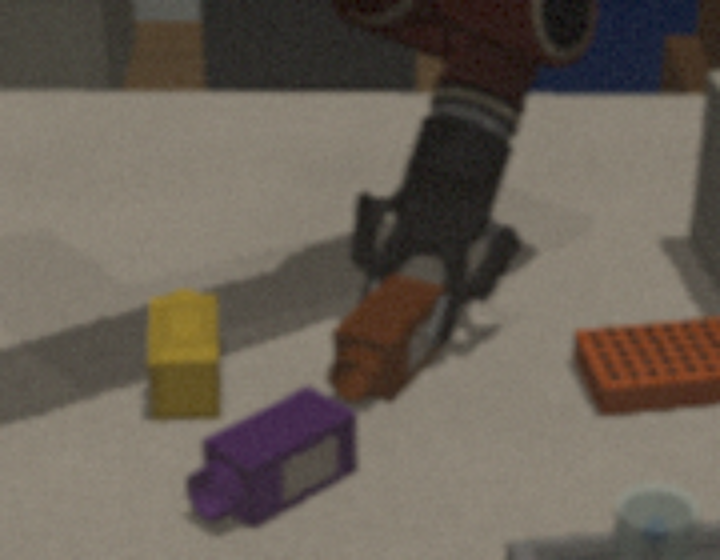

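The bottle is held at a width of 49 mm. Now I'll lift it and work out the placing pose.

Request:
send_rows(moves=[[0, 0, 0, 0, 0, 0.02, -1], [0, 0, 0, 0, 0, 0.05, -1], [0, 0, 0, 0, 0, 0.09, -1], [0, 0, 0, 0, 0, 0.13, -1], [0, 0, 0, 0, 0, 0.18, -1], [0, 0, 0, 0, 0, 0.23, -1], [0, 0, 0, 0, 0, 0.28, -1], [0, 0, 0, 0, 0, 0.28, -1]])

```text
clock: 4.6
eef_pos: [0.5017, 0.4524, 0.4281]
tool_rot: [1.27, -2.074, 0.526]
contact_force: [1.0, 1.0, -0.8]
width: 0.0498
finger_force: 47.1
```

```bash
cat > d2.py <<'E'
from g import *
# actual grasp pose (tool) and bottle mouth in tool frame
Rg=Ro.from_rotvec([1.268,-2.061,.525]).as_matrix(); pg=np.array([.5018,.453,.1386])
RB=np.column_stack([m,np.cross(Z,m),Z]); mouth=C+.06*m+.025*Z
Rtb=Rg.T@RB; tm=Rg.T@(mouth-pg)
b=np.deg2rad(170); bz=np.array([np.cos(b),np.sin(b),0]); RBf=np.column_stack([-Z,np.cross(bz,-Z),bz]); Rf=RBf@Rtb.T
seat=np.array([.605,-.2415,.101]); pf=seat-Rf@tm
if __name__=="__main__":
    s=sense(); R0=Ro.from_rotvec(s["tool_rot"]).as_matrix()
    print(s["clock"],s["qpos"].round(3),s["eef_pos"].round(4),s["contact_force"].round(1),s["width"],s["finger_force"])
    print("turn",np.rad2deg(Ro.from_matrix(Rf@R0.T).as_rotvec()).round(2),"shift to final",(pf-s["eef_pos"]).round(4),pf.round(4),Rf[:,2].round(3))
    print("mouth now",(s["eef_pos"]+R0@tm).round(4),"bottle x",(R0@Rtb)[:,0].round(3))
E
python3 d2.py
```

```text
4.6 [ 0.67   0.334  1.306 -0.374  2.195 -2.11 ] [0.5017 0.4524 0.4281] [ 1.   1.  -0.8] 0.049830225494706525 47.063664654269814
turn [ 42.55 -84.39 -56.64] shift to final [-0.0087 -0.6748 -0.1231] [ 0.493  -0.2224  0.305 ] [ 0.696 -0.122 -0.708]
mouth now [0.4101 0.2715 0.3124] bottle x [-0.452 -0.892 -0.01 ]
```

Request:
send_rows(moves=[[42.5, -84.4, -56.6, -0.009, -0.675, 0.03, -1], [42.5, -84.4, -56.6, -0.009, -0.675, 0.03, -1], [42.5, -84.4, -56.6, -0.009, -0.675, 0.03, -1], [42.5, -84.4, -56.6, -0.009, -0.675, 0.03, -1], [42.5, -84.4, -56.6, -0.009, -0.675, 0.03, -1], [42.5, -84.4, -56.6, -0.009, -0.675, 0.03, -1], [42.5, -84.4, -56.6, -0.009, -0.675, 0.03, -1], [42.5, -84.4, -56.6, -0.009, -0.675, 0.03, -1]])

```text
clock: 5.4
eef_pos: [0.4949, 0.051, 0.4339]
tool_rot: [-0.45, 2.852, -0.316]
contact_force: [1.0, -0.5, -2.2]
width: 0.0495
finger_force: 46.9
```

```bash
python3 d2.py
```

```text
5.4 [-0.01  -0.34   1.927 -0.18   1.286 -1.866] [0.4949 0.051  0.4339] [ 1.  -0.5 -2.2] 0.04949992276158867 46.90304000861943
turn [ 15.87 -32.34 -21.39] shift to final [-0.0018 -0.2735 -0.129 ] [ 0.493  -0.2224  0.305 ] [ 0.696 -0.122 -0.708]
mouth now [ 0.4952 -0.0084  0.2082] bottle x [-0.466 -0.354 -0.811]
```

Request:
send_rows(moves=[[15.9, -32.3, -21.4, -0.002, -0.273, 0.02, -1], [15.9, -32.3, -21.4, -0.002, -0.273, 0.02, -1], [15.9, -32.3, -21.4, -0.002, -0.273, 0.02, -1], [15.9, -32.3, -21.4, -0.002, -0.273, 0.02, -1], [15.9, -32.3, -21.4, -0.002, -0.273, 0.02, -1], [15.9, -32.3, -21.4, -0.002, -0.273, 0.02, -1], [15.9, -32.3, -21.4, -0.002, -0.273, 0.02, -1], [15.9, -32.3, -21.4, -0.002, -0.273, 0.02, -1]])

```text
clock: 6.2
eef_pos: [0.4935, -0.2202, 0.4536]
tool_rot: [0.203, 2.356, -0.084]
contact_force: [0.8, 0.9, -1.4]
width: 0.0495
finger_force: 47.4
```

```bash
python3 d2.py
cat > chk.py <<'E'
from d2 import *
# amber silhouette axis in both views vs the commanded bottle model
s=sense(); R0=Ro.from_rotvec(s["tool_rot"]).as_matrix(); pm=s["eef_pos"]+R0@tm; bx=(R0@Rtb)[:,0]
for n in("scene","side"):
    c=cam(n); im,d=capture(n); hsv=cv2.cvtColor(im,cv2.COLOR_RGB2HSV); P=pts(d,c)
    a=(hsv[...,0]<16)&(hsv[...,1]>110)&(np.hypot(P[...,0]-pm[0],P[...,1]-pm[1])<.07)&(P[...,2]>.1)
    v,u=np.nonzero(a); print(n,a.sum(),"mouth px pred",proj(pm,c).round(1),"base pred",proj(pm-.12*bx,c).round(1),"rows",np.percentile(v,[1,99]))
    if n=="side": cv2.imwrite("pics/s3.png",cv2.resize(im[120:320,240:460],(660,600))[...,::-1])
    for r in range(int(v.min()),int(v.max())+1,5):
        q=u[v==r]
        if len(q): print(r,q.min(),q.max(),end="; ")
    print()
    T=P[a]; T=T[T[:,2]>pm[2]+.112]; print("base top pts",len(T),T.mean(0) if len(T) else 0,"pred",pm-.12*bx)
E
python3 chk.py
```

```text
6.2 [-0.618 -0.347  1.941  0.409  0.863 -2.174] [ 0.4935 -0.2202  0.4536] [ 0.8  0.9 -1.4] 0.04948102708559518 47.44120837189257
turn [-0.   -0.36 -0.11] shift to final [-0.0005 -0.0022 -0.1486] [ 0.493  -0.2224  0.305 ] [ 0.696 -0.122 -0.708]
mouth now [ 0.6042 -0.2391  0.2489] bottle x [-0.006  0.    -1.   ]
scene 2653 mouth px pred [156.3 212.3] base pred [143.6 146.9] rows [ 92. 217.]
84 143 143; 89 124 147; 99 145 148; 104 162 162; 119 118 118; 129 146 149; 139 156 177; 144 125 159; 149 125 159; 154 125 160; 159 126 161; 164 126 161; 169 123 162; 174 129 164; 179 130 164; 184 131 166; 189 132 166; 194 133 167; 199 135 167; 204 136 168; 209 137 165; 214 144 164; 219 151 154; 
base top pts 743 [ 0.60481989 -0.24119763  0.37110015] pred [ 0.60499459 -0.23910578  0.36891911]
side 1200 mouth px pred [361.7 224.3] base pred [371.5 166.9] rows [158.   227.01]
157 356 359; 162 349 386; 167 358 386; 172 362 386; 177 368 387; 182 372 385; 187 353 383; 192 353 383; 197 352 382; 202 351 381; 207 351 380; 212 351 379; 217 351 378; 222 353 377; 227 357 370; 
base top pts 561 [ 0.60544555 -0.24293868  0.36943478] pred [ 0.60499459 -0.23910578  0.36891911]
```

View pics/s3.png

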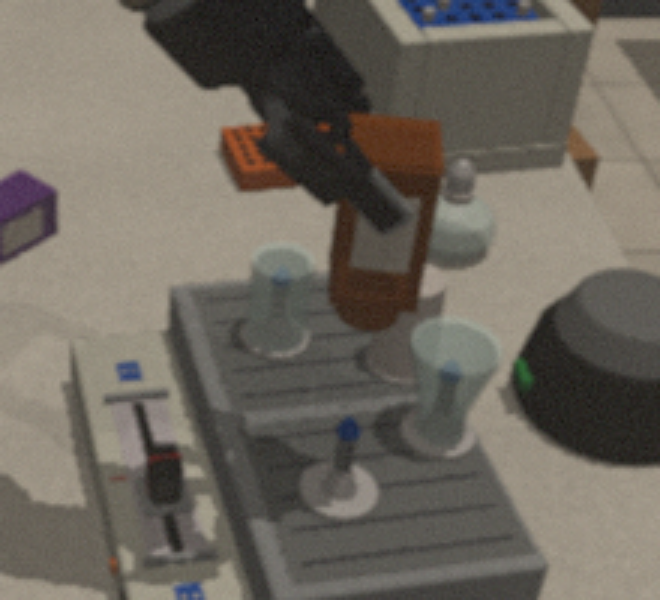

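The bottle is upside down above the peg, whose tip is at about (348,430) in the crop, and upright as predicted. I'll lower it to just over the tip.

Request:
send_rows(moves=[[0, -0.35, -0.1, 0, -0.001, -0.02, -1], [0, -0.35, -0.1, 0, -0.002, -0.04, -1], [0, -0.35, -0.1, 0, -0.002, -0.06, -1], [0, -0.35, -0.1, 0, -0.002, -0.075, -1], [0, -0.35, -0.1, 0, -0.002, -0.08, -1], [0, -0.35, -0.1, 0, -0.002, -0.08, -1], [0, -0.35, -0.1, 0, -0.002, -0.08, -1]])

```text
clock: 7.0
eef_pos: [0.4945, -0.222, 0.3767]
tool_rot: [0.202, 2.345, -0.087]
contact_force: [0.2, -1.1, -2.5]
width: 0.0497
finger_force: 47.5
```

```bash
python3 d2.py; sed -i 's/s3.png/s4.png/' chk.py
python3 - <<'E'
from d2 import *
s=sense(); R0=Ro.from_rotvec(s["tool_rot"]).as_matrix(); pm=s["eef_pos"]+R0@tm
o=[]
for n in("scene","side"):
    c=cam(n); im,d=capture(n); u,v=proj(pm,c); u,v=int(u),int(v)
    o.append(cv2.resize(im[v-40:v+50,u-45:u+45],(400,400),interpolation=2)); print(n,u,v,"tip pred",proj([.605,-.2415,.163],c),"disc",proj([.605,-.2415,.101],c))
cv2.imwrite("pics/x4.png",np.hstack(o)[...,::-1])
E
```

```text
7.0 [-0.62  -0.291  2.028  0.48   0.725 -2.269] [ 0.4945 -0.222   0.3767] [ 0.2 -1.1 -2.5] 0.04969391459797992 47.45293007232249
turn [ 0.17  0.29 -0.07] shift to final [-0.0014 -0.0005 -0.0717] [ 0.493  -0.2224  0.305 ] [ 0.696 -0.122 -0.708]
mouth now [ 0.6075 -0.2415  0.1733] bottle x [ 0.005 -0.003 -1.   ]
scene 162 249 tip pred [162.80289827 253.18404581] disc [167.95790236 279.42957006]
side 358 256 tip pred [356.63687047 260.44547345] disc [352.88889647 283.39190403]
```

View pics/x4.png

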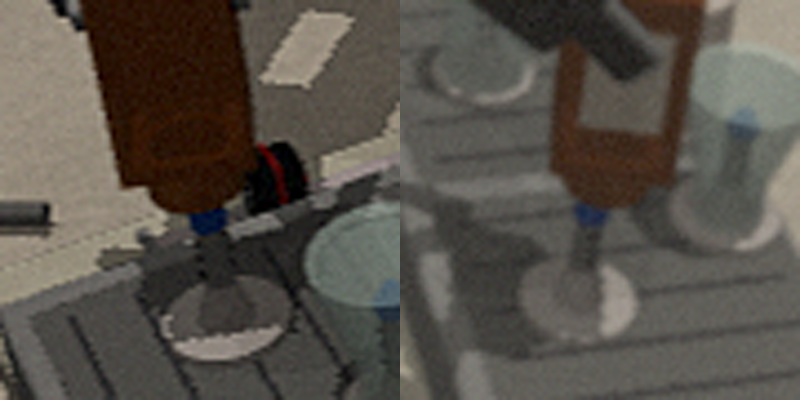

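In the crop, the neck centre is about 3 mm off the peg axis: towards +x in the side view and towards -y in the scene view. I'll correct that while lowering over the tip.

Request:
send_rows(moves=[[0.15, 0.3, 0, -0.0025, 0.0015, 0, -1], [0.15, 0.3, 0, -0.0025, 0.0015, 0, -1], [0.15, 0.3, 0, -0.0025, 0.0015, 0, -1], [0.15, 0.3, 0, -0.0025, 0.0015, -0.007, -1], [0.15, 0.3, 0, -0.0025, 0.0015, -0.014, -1], [0.15, 0.3, 0, -0.0025, 0.0015, -0.02, -1], [0.15, 0.3, 0, -0.0025, 0.0015, -0.025, -1], [0.15, 0.3, 0, -0.0025, 0.0015, -0.025, -1]])

```text
clock: 7.9
eef_pos: [0.4913, -0.2204, 0.3488]
tool_rot: [0.205, 2.354, -0.082]
contact_force: [-1.1, -0.4, -1.9]
width: 0.0498
finger_force: 47.5
```

```bash
python3 d2.py
```

```text
7.9 [-0.621 -0.272  2.059  0.501  0.69  -2.299] [ 0.4913 -0.2204  0.3488] [-1.1 -0.4 -1.9] 0.04977261934629223 47.45247529819608
turn [-0.12 -0.23 -0.06] shift to final [ 0.0017 -0.002  -0.0438] [ 0.493  -0.2224  0.305 ] [ 0.696 -0.122 -0.708]
mouth now [ 0.6025 -0.2389  0.1443] bottle x [-0.004  0.002 -1.   ]
```

Request:
send_rows(moves=[[-0.1, -0.1, 0, 0.001, -0.001, -0.006, -1], [-0.1, -0.1, 0, 0.001, -0.001, -0.012, -1], [-0.1, -0.1, 0, 0.001, -0.001, -0.018, -1], [-0.1, -0.1, 0, 0.001, -0.001, -0.023, -1], [-0.1, -0.1, 0, 0.001, -0.001, -0.028, -1], [-0.1, -0.1, 0, 0.001, -0.001, -0.032, -1], [-0.1, -0.1, 0, 0.001, -0.001, -0.032, -1]])

```text
clock: 8.6
eef_pos: [0.4924, -0.2214, 0.3175]
tool_rot: [0.203, 2.351, -0.084]
contact_force: [-0.2, -0.8, -1.0]
width: 0.0495
finger_force: 47.5
```

```bash
python3 d2.py;  python3 - <<'E'
from d2 import *
o=[]
for n in("scene","side"):
    c=cam(n); im,d=capture(n); u,v=proj([.605,-.2415,.12],c); u,v=int(u),int(v)
    o.append(cv2.resize(im[v-40:v+50,u-45:u+45],(400,400),interpolation=2))
cv2.imwrite("pics/x5.png",np.hstack(o)[...,::-1])
E
```

```text
8.6 [-0.621 -0.232  2.082  0.544  0.632 -2.354] [ 0.4924 -0.2214  0.3175] [-0.2 -0.8 -1. ] 0.049544774521585795 47.452237866818905
turn [ 0.01 -0.08 -0.05] shift to final [ 0.0006 -0.001  -0.0125] [ 0.493  -0.2224  0.305 ] [ 0.696 -0.122 -0.708]
mouth now [ 0.6041 -0.2405  0.1133] bottle x [-0.001 -0.    -1.   ]
```

View pics/x5.png

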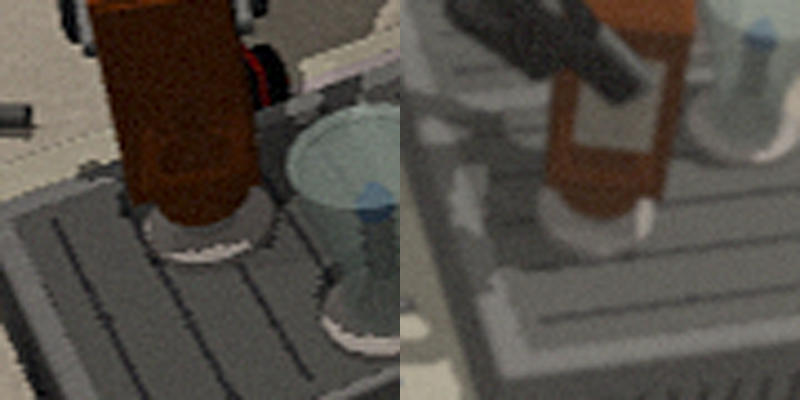

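The mouth is over the peg, just above the disc in both views, and no force shows. I'll lower it to contact.

Request:
send_rows(moves=[[0, 0, 0, 0, 0, -0.003, -1], [0, 0, 0, 0, 0, -0.006, -1], [0, 0, 0, 0, 0, -0.008, -1], [0, 0, 0, 0, 0, -0.01, -1], [0, 0, 0, 0, 0, -0.01, -1]])

```text
clock: 9.2
eef_pos: [0.4925, -0.2215, 0.3079]
tool_rot: [0.203, 2.351, -0.085]
contact_force: [-0.8, 0.1, -2.4]
width: 0.0498
finger_force: 47.5
```

```bash
python3 d2.py
```

```text
9.2 [-0.621 -0.219  2.089  0.559  0.615 -2.372] [ 0.4925 -0.2215  0.3079] [-0.8  0.1 -2.4] 0.04983181074948215 47.45203203521669
turn [ 0.04 -0.04 -0.06] shift to final [ 0.0005 -0.0009 -0.003 ] [ 0.493  -0.2224  0.305 ] [ 0.696 -0.122 -0.708]
mouth now [ 0.6043 -0.2406  0.1039] bottle x [-0.001 -0.001 -1.   ]
```

Request:
send_rows(moves=[[0, 0, 0, 0, 0, -0.001, -1], [0, 0, 0, 0, 0, -0.002, -1], [0, 0, 0, 0, 0, -0.003, -1], [0, 0, 0, 0, 0, -0.003, -1]])

```text
clock: 9.6
eef_pos: [0.4926, -0.2216, 0.3054]
tool_rot: [0.203, 2.35, -0.085]
contact_force: [-0.7, 0.2, -1.0]
width: 0.0497
finger_force: 47.6
```

Request:
send_rows(moves=[[0, 0, 0, 0, 0, -0.001, -1], [0, 0, 0, 0, 0, -0.002, -1], [0, 0, 0, 0, 0, -0.002, -1]])

```text
clock: 9.9
eef_pos: [0.4931, -0.2218, 0.305]
tool_rot: [0.203, 2.347, -0.086]
contact_force: [0.0, 1.7, 3.5]
width: 0.0498
finger_force: 47.8
```

The contact force shows at the predicted height, so the rim is seated. Releasing.

Request:
send_rows(moves=[[0, 0, 0, 0, 0, 0, 0.25], [0, 0, 0, 0, 0, 0, 0.4], [0, 0, 0, 0, 0, 0, 0.6], [0, 0, 0, 0, 0, 0, 1], [0, 0, 0, 0, 0, 0, 1], [0, 0, 0, 0, 0, 0, 1], [0, 0, 0, 0, 0, 0, 1]])

```text
clock: 10.6
eef_pos: [0.4926, -0.2216, 0.3034]
tool_rot: [0.203, 2.35, -0.085]
contact_force: [0.1, 1.2, 0.1]
width: 0.0855
finger_force: 0.0
```

```bash
python3 d2.py; sed -i 's/s4.png/s5.png/' chk.py; python3 chk.py
```

```text
10.6 [-0.621 -0.213  2.092  0.566  0.607 -2.381] [ 0.4926 -0.2216  0.3034] [0.1 1.2 0.1] 0.0855278170862223 0.0
turn [ 0.07 -0.01 -0.05] shift to final [ 0.0004 -0.0008  0.0015] [ 0.493  -0.2224  0.305 ] [ 0.696 -0.122 -0.708]
mouth now [ 0.6046 -0.2408  0.0995] bottle x [-0.    -0.001 -1.   ]
scene 2040 mouth px pred [168.4 279.8] base pred [158.2 227. ] rows [201.73 285.  ]
170 156 156; 175 136 155; 210 135 135; 220 148 171; 225 142 172; 230 142 172; 235 142 173; 240 142 174; 245 144 175; 250 145 177; 255 146 178; 260 147 178; 265 148 178; 270 149 179; 275 150 179; 280 151 176; 285 159 172; 
base top pts 694 [ 0.60884886 -0.24353219  0.22135671] pred [ 0.60458942 -0.2406725   0.21947033]
side 1077 mouth px pred [352.5 283.7] base pred [360.  237.5] rows [227. 287.]
226 347 349; 231 347 373; 236 347 373; 241 346 374; 246 347 374; 251 352 373; 256 370 372; 261 368 371; 266 343 370; 271 343 369; 276 343 368; 281 343 367; 286 347 360; 
base top pts 602 [ 0.60353922 -0.24610021  0.221048  ] pred [ 0.60458942 -0.2406725   0.21947033]
```

View pics/s5.png

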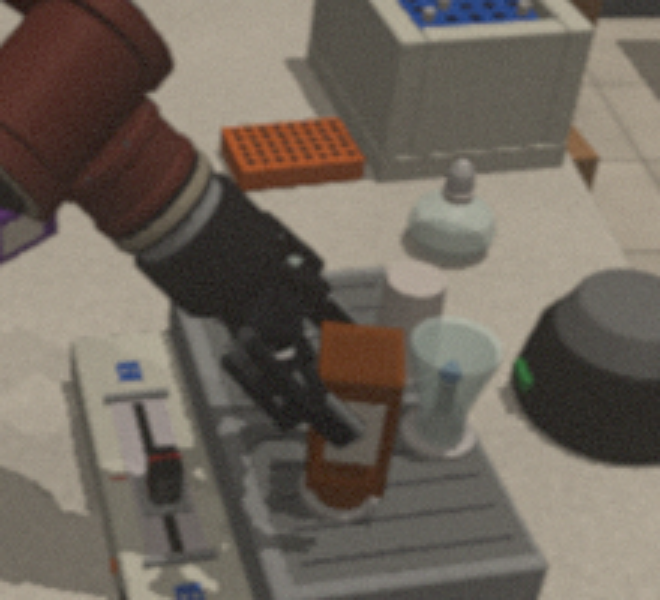

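The bottle stands on the disc and is released. I'll retreat along the tool axis.

Request:
send_rows(moves=[[0, 0, 0, -0.014, 0.0025, 0.014, 1], [0, 0, 0, -0.035, 0.006, 0.035, 1], [0, 0, 0, -0.06, 0.011, 0.061, 1], [0, 0, 0, -0.09, 0.016, 0.091, 1], [0, 0, 0, -0.11, 0.019, 0.112, 1], [0, 0, 0, -0.11, 0.019, 0.112, 1]])

```text
clock: 11.3
eef_pos: [0.3816, -0.2027, 0.4203]
tool_rot: [0.202, 2.342, -0.093]
contact_force: [0.3, -0.2, 0.4]
width: 0.0853
finger_force: 0.0
```

```bash
cat > d3.py <<'E'
from g import *
a=np.deg2rad(188.2); x=np.array([np.cos(a),np.sin(a),0]); R3=np.column_stack([x,np.cross(-Z,x),-Z])
ex=-x; ey=np.cross(Z,ex); O=np.array([.5783,-.1637,0]); s=sense(); R0=Ro.from_rotvec(s["tool_rot"]).as_matrix()
sel=O-.09*ex-.025*ey
tcp=sel+Z*(.062+.1734)
print(s["clock"],s["qpos"].round(3),s["eef_pos"].round(4),s["contact_force"].round(1),s["width"])
print("sel",sel.round(4),"stop",(O-.09*ex-.06*ey).round(4),"turn",np.rad2deg(Ro.from_matrix(R3@R0.T).as_rotvec()).round(2),"above(+.15)",(tcp+.15*Z-s["eef_pos"]).round(4),"grasp",(tcp-s["eef_pos"]).round(4),"ey",ey.round(3))
E
python3 d3.py
```

```text
11.3 [-0.759 -0.652  2.201  0.499  0.951 -2.315] [ 0.3816 -0.2027  0.4203] [ 0.3 -0.2  0.4] 0.08534056025248737
sel [ 0.4928 -0.2013  0.    ] stop [ 0.4978 -0.2359  0.    ] turn [ 1.04 45.58 17.1 ] above(+.15) [ 0.1112  0.0014 -0.0349] grasp [ 0.1112  0.0014 -0.1849] ey [-0.143  0.99   0.   ]
```

Request:
send_rows(moves=[[1, 45.6, 17.1, 0.111, 0.001, 0.0, 1], [1, 45.6, 17.1, 0.111, 0.001, 0.0, 1], [1, 45.6, 17.1, 0.111, 0.001, 0.0, 1], [1, 45.6, 17.1, 0.111, 0.001, 0.0, 1], [1, 45.6, 17.1, 0.111, 0.001, 0.0, 1], [1, 45.6, 17.1, 0.111, 0.001, 0.0, 1], [1, 45.6, 17.1, 0.111, 0.001, 0.0, 1], [1, 45.6, 17.1, 0.111, 0.001, 0.0, 1]])

```text
clock: 12.1
eef_pos: [0.4941, -0.2014, 0.414]
tool_rot: [0.221, -3.125, -0.007]
contact_force: [-0.0, 0.0, 0.8]
width: 0.0853
finger_force: 0.0
```

```bash
python3 d3.py
python3 - <<'E'
from h import *
c=cam("wrist"); im,d=capture("wrist"); cv2.imwrite("pics/w6.png",im[...,::-1]); P=pts(d,c)
k=(d>0)&(abs(P[...,2]-.09)<.006)&(np.hypot(P[...,0]-.494,P[...,1]+.2013)<.05)
hsv=cv2.cvtColor(im,cv2.COLOR_RGB2HSV); k&=(hsv[...,2]<90)|(hsv[...,1]>150)
Q=P[k]; print(len(Q),Q.mean(0),cv2.minAreaRect(Q[:,:2].astype(np.float32)*1000)); v,u=np.nonzero(k); print(u.min(),u.max(),v.min(),v.max())
E
```

```text
12.1 [-5.260e-01 -1.700e-01  1.811e+00 -1.000e-03  1.510e+00 -2.238e+00] [ 0.4941 -0.2014  0.414 ] [-0.   0.   0.8] 0.08527979911076872
sel [ 0.4928 -0.2013  0.    ] stop [ 0.4978 -0.2359  0.    ] turn [-0.23 -0.49  0.12] above(+.15) [-0.0013  0.0002 -0.0286] grasp [-0.0013  0.0002 -0.1786] ey [-0.143  0.99   0.   ]
640 [ 0.50080065 -0.19796027  0.08856177] ((507.76922607421875, -199.31320190429688), (52.2450065612793, 61.18904495239258), 8.824179649353027)
251 310 187 237
```

View pics/w6.png

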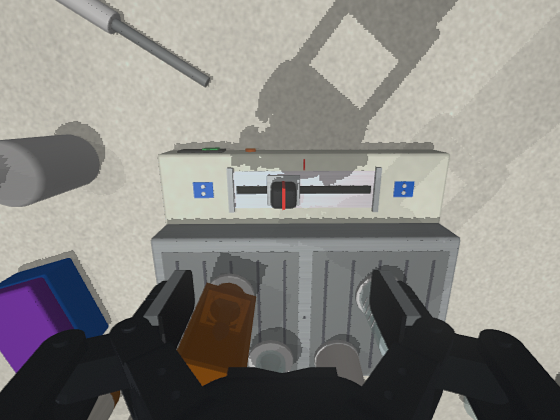

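The wrist view shows the selector's red line at (284,195), the right stop at (231,189) and the left stop at (376,189). The bottle is at the lower left, standing.

Run:
```python
from h import *
c=cam("wrist")
print("sel top",ray(284,194,c,.09)); print("stops",ray(231,189,c,.055),ray(376.5,189,c,.055))
```

```text
sel top [ 0.48768474 -0.19844752  0.09      ]
stops [ 0.49886028 -0.25531727  0.055     ] [ 0.47663633 -0.09674769  0.055     ]
```

Request:
send_rows(moves=[[-0.2, -0.5, 0.1, -0.003, 0.002, -0.04, 1], [-0.2, -0.5, 0.1, -0.003, 0.002, -0.08, 1], [-0.2, -0.5, 0.1, -0.003, 0.002, -0.12, 1], [-0.2, -0.5, 0.1, -0.003, 0.002, -0.15, 1], [-0.2, -0.5, 0.1, -0.003, 0.002, -0.168, 1], [-0.2, -0.5, 0.1, -0.003, 0.002, -0.17, 1], [-0.2, -0.5, 0.1, -0.003, 0.002, -0.17, 1]], force=25)

```text
clock: 12.85
eef_pos: [0.4904, -0.1996, 0.2455]
tool_rot: [-0.223, 3.134, -0.0]
contact_force: [-0.2, -0.1, 1.0]
width: 0.0853
finger_force: 0.0
```

```bash
python3 d3.py
```

```text
12.85 [-0.527 -0.019  1.965 -0.     1.195 -2.24 ] [ 0.4904 -0.1996  0.2455] [-0.2 -0.1  1. ] 0.08533856946818795
sel [ 0.4928 -0.2013  0.    ] stop [ 0.4978 -0.2359  0.    ] turn [0.02 0.01 0.05] above(+.15) [ 0.0023 -0.0017  0.1399] grasp [ 0.0023 -0.0017 -0.0101] ey [-0.143  0.99   0.   ]
```

Request:
send_rows(moves=[[0, 0, 0, 0, 0, -0.006, 0.3], [0, 0, 0, 0, 0, -0.006, 0], [0, 0, 0, 0, 0, -0.006, -0.3], [0, 0, 0, 0, 0, -0.006, -0.6], [0, 0, 0, 0, 0, -0.006, -1], [0, 0, 0, 0, 0, -0.006, -1], [0, 0, 0, 0, 0, -0.006, -1]], force=25)

```text
clock: 13.55
eef_pos: [0.4909, -0.1997, 0.2403]
tool_rot: [-0.224, 3.133, -0.001]
contact_force: [-0.5, 1.3, 4.9]
width: 0.0255
finger_force: 29.3
```

The grip is held at 25.5 mm, so I'll slide it towards the right stop.

Request:
send_rows(moves=[[0, 0, 0, 0.001, -0.007, 0, -1], [0, 0, 0, 0.002, -0.014, 0, -1], [0, 0, 0, 0.003, -0.021, 0, -1], [0, 0, 0, 0.004, -0.028, 0, -1], [0, 0, 0, 0.005, -0.033, 0, -1], [0, 0, 0, 0.005, -0.035, 0, -1], [0, 0, 0, 0.005, -0.035, 0, -1]])

```text
clock: 14.25
eef_pos: [0.496, -0.2351, 0.2403]
tool_rot: [-0.224, 3.133, -0.002]
contact_force: [0.0, 0.6, 5.1]
width: 0.0251
finger_force: 29.3
```

Request:
send_rows(moves=[[0, 0, 0, 0, -0.001, 0, -1], [0, 0, 0, 0, -0.002, 0, -1], [0, 0, 0, 0, -0.003, 0, -1], [0, 0, 0, 0, -0.003, 0, -1]])

```text
clock: 14.65
eef_pos: [0.4961, -0.2364, 0.2402]
tool_rot: [-0.224, 3.133, 0.006]
contact_force: [-0.5, 8.5, 8.6]
width: 0.0254
finger_force: 29.8
```

The 8.5 N reaction shows the end stop is reached. I'll nudge once more, then release and rise.

Request:
send_rows(moves=[[0, 0, 0, 0, -0.001, 0, -1], [0, 0, 0, 0, -0.001, 0, -0.1], [0, 0, 0, 0, -0.001, 0, 0.3], [0, 0, 0, 0, -0.001, 0, 0.5], [0, 0, 0, 0, 0, 0, 0.7], [0, 0, 0, 0, 0, 0.03, 0.7], [0, 0, 0, 0, 0, 0.07, 0.7], [0, 0, 0, 0, 0, 0.12, 0.7]])

```text
clock: 15.45
eef_pos: [0.4948, -0.2373, 0.3582]
tool_rot: [0.223, -3.129, -0.004]
contact_force: [1.1, -0.4, 0.6]
width: 0.0728
finger_force: 0.0
```

Request:
send_rows(moves=[[0, 0, 0, -0.01, 0, 0.04, 0.7], [0, 0, 0, -0.03, 0, 0.08, 0.7], [0, 0, 0, -0.05, 0, 0.1, 0.7], [0, 0, 0, -0.05, 0, 0.1, 0.7], [0, 0, 0, -0.05, 0, 0.1, 0.7]])

```text
clock: 15.95
eef_pos: [0.4455, -0.2376, 0.4592]
tool_rot: [-0.223, 3.133, -0.001]
contact_force: [-0.4, 0.5, -0.7]
width: 0.0724
finger_force: 0.0
```

Run:
```python
from h import *
s=sense(); print(s["clock"],s["eef_pos"],s["contact_force"],s["width"])
c=cam("wrist"); im,d=capture("wrist"); hsv=cv2.cvtColor(im,cv2.COLOR_RGB2HSV); P=pts(d,c)
r=((hsv[...,0]<8)|(hsv[...,0]>172))&(hsv[...,1]>150)&(np.hypot(P[...,0]-.496,P[...,1]+.235)<.05)
v,u=np.nonzero(r); print("red",len(u),u.mean(),v.mean(),ray(u.mean(),v.mean(),c,.09))
im2,_=capture("side"); cv2.imwrite("pics/end.png",np.hstack([im[100:400,50:450],cv2.resize(im2[190:340,230:430],(400,300))])[...,::-1])
```

```text
15.95 [ 0.44551501 -0.23764679  0.45917814] [-0.41356658  0.48035981 -0.68067042] 0.07243676166153006
red 35 277.51428571428573 229.25714285714287 [ 0.49743013 -0.2356425   0.09      ]
```

View pics/end.png

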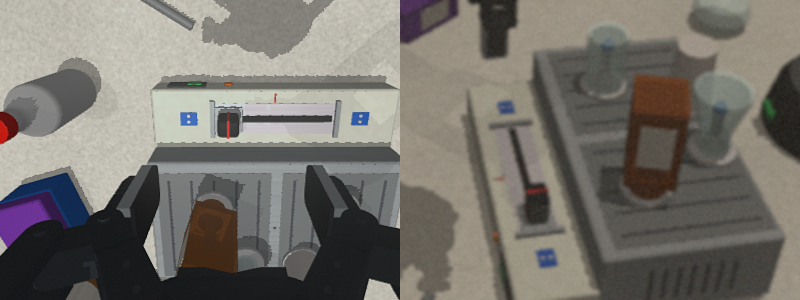

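The selector slide is against the right stop at (215,120), the bottle stands seated on the disc at (655,135), and the vessels are unmoved.

```bash
python3 -c "
from workcell import *
print(sign_off())"
```

```text
the job is handed in; nothing more can be done
None
```

I set the amber bottle upside down on the right front peg and let go, then slid the air selector to its right end stop without disturbing the three vessels; the job was handed in at about 16 s, and sign-off returned no verdict.

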